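Uncap a clamped sample jar

ROBOT

A 6-joint arm with a two-finger parallel gripper is mounted at the origin on the work surface. World frame = base frame: x ahead of the robot, y to its left, z up, the work surface at z = 0. Lengths are in m, angles in rad, forces in N, time in s.
With the tool pointing down it reaches from about 0.2 to 0.875 m from the base axis. Payload 3.4 kg.
Tool frame: the origin (TCP) lies midway between the tips of the shut fingers; the grasp point (between the pads) lies 19 mm behind it (bot.tcp_to_grasp is the z of the grasp point in the tool frame, in m); z points along the fingers, y is the line along which they close (so a half turn about z gives the same grasp; the last joint's range is limited). The gripper opens to 94 mm and grips with 3 to 60 N. Pads are 16 mm wide; open, the fingers measure 119 mm over their backs; the gripper's body (75 mm by 177 mm) begins 78 mm behind the grasp point.
Start: joints at [-1.456, 0.276, 1.505, -0, 1.361, -0.121], TCP at [0.134, -0.559, 0.205] pointing down, gripper open.
Joint ranges: [-2.89, 2.89], [-0.75, 2.08], [0.22, 2.7], [-1.18, 4.32], [0.11, 2.71], [-2.7, 2.7]. Speed limits (rad/s): [2.57, 2.57, 3.14, 3.14, 3.14, 3.14].

INTERFACE

Orientations are given as a 3x3 rotation matrix whose columns are the frame's x, y, z axes.
In Python, from bench import bot gives the robot as it stands.
- The arm moves only by the shell command python3 inch.py 'ROWS' [FORCE]. ROWS is a JSON list of rows, 1 to 5 of them, each an object with the fields x, y, z (the shift in m), rz (a turn about the tool's z in rad), finger_gap (the finger opening in m); a field left out counts as zero (the opening has to be given); each row is the pose to reach, as a shift and turn from the pose commanded when the command began, along the tool's axes at that moment; what a row does not reach only later rows make up. A row lasts 1/12 s, in which the tool goes at most 0.0417 m and 0.125 rad, less where a joint would pass 70% of its speed; a pose out of reach is approached as far as the arm can. The fingers move at their own pace and stop on an object; FORCE is the grip in N (left out, the last holds). Time passes only in rows, so rows that do not move let the fingers close. It prints the time, the measured TCP pose, the force, the opening and the grip force at its end. Input that does not fit is refused with a message, and nothing moves.
- bot.observe(): the state, without advancing time (a new reading comes with each control period).
- bot.snapshot(name): name is "scene" or "top" or "wrist"; returns the picture (480x640x3 uint8, blue, green, red); there is no depth.
- bot.calibration(name): a dict with "vertical_fov" (degrees; the focal length in pixels is half the picture's height over the tangent of half this angle, whatever the lens; pixels are square), "cx", "cy" (the principal point, pixels), "T" (4x4, takes a point from camera to world coordinates); the wrist camera has in their place "hand_eye" (4x4, takes a point from camera to tool coordinates, whose origin is the TCP and whose axes are the flange's). Camera axes: x right, y up, looking along -z (the intrinsics and any distortion apply to the point x, -y, -z); pixel columns grow to the right and rows downward; lengths in m; the calibration is good to about 2 mm. A picture is of the moment at which its call begins: read the wrist's pose just before it. calibration takes no time and is no camera call.
- bot.sign_off(): hands the job in; it is judged then, once.
The state is a dict: "time": time; "joint_pos": joint angles; "joint_velocities": joint speeds; "tau": joint torques, N m; "tool_pos": TCP position; "eef_rot": TCP orientation; "wrist_force": force on the tool from outside, world axes, zero at the start; "torque": the same for the moment, N m; "finger_gap": finger opening in m; "grasp_force": force on a finger pad.
Only numpy, scipy, OpenCV 4.12 (cv2) and the standard library are available. Lean on these libraries where they do the work, as an engineer would, in place of code of your own. Each camera call takes 0.05 s, during which the arm holds its last target. There are 200 camera calls.

TASK

Open the squat wide-mouth amber jar that is held in the round clamp: unscrew its white cap anticlockwise (seen from above) for about one and a half turns until the thread lets go, then lift it off. Set the cap down gently in the shallow white tray, flat with its open side down, and let go of it; do not shift the small bottles, the beaker, the carton or the spatula.

Things in the scene. Friction and masses are not known exactly. Their poses are not given: they have to be found in the camera images.
- jar: Squat amber glass jar fixed upright in a bolted round aluminium clamp (base 100 mm across, 12 mm thick, three jaws up to 48 mm high); jar 68 mm across, its shoulder ends 70 mm above the bench. It cannot move. Origin: centre of the clamp's underside, on the bench and on the jar's axis; z up. The jar and the tall bottle may swap sides.
- jar_rim (a point): Centre of the jar's rim, 106 mm above the bench, on the jar's vertical axis. The neck below it is 34 mm across and carries a coarse right-hand three-start thread 41 mm across, 15 mm rise per turn.
- cap: White ribbed plastic screw cap of the jar, 49 mm across (51 over the ribs), 36 mm high, about 35 g, open below; round, so any grasp direction will do. Origin: centre of its open underside, z up through its top. At the start it is screwed fully home, its origin 74 mm above the bench. Turned anticlockwise from above it rises 15 mm per turn (2.4 mm per rad).
- cap_top (a point): Centre of the cap's flat top, 36 mm above its origin (110 mm above the bench at the start). The cap has 0.5 mm play on the thread and stays where it is left. After about 1.5 turns (9.4 rad, risen 22 to 23 mm) the thread lets go and it lifts freely; 0.6 rad more does no harm. Until then it cannot be pulled off. Its underside clears the rim when risen 32 mm.
- tray: Shallow square white enamelled tray, 120 mm outside, 114 mm inside, rim 10 mm high, fixed to the bench midway between the two clamps. Origin: centre of its underside on the bench, x and y along its sides.
- tray_in (a point): Centre of the tray's inner floor (3 mm above the bench).
- tall_bottle: Bystander: slim tall amber bottle with a narrow white cap, fixed in a clamp like the jar's, 52 mm across, 155 mm high. Origin: centre of the clamp's underside. Not to be handled.
- vial0: Bystander: small amber product bottle with a white cap, 34 mm across, 60 mm high, loose. Origin: centre of its underside. Do not shift it by more than 30 mm.
- vial1: Bystander: small amber product bottle with a white cap, 34 mm across, 60 mm high, loose. Origin: centre of its underside. Do not shift it by more than 30 mm.
- vial2: Bystander: small amber product bottle with a white cap, 34 mm across, 60 mm high, loose. Origin: centre of its underside. Do not shift it by more than 30 mm.
- vial3: Bystander: small amber product bottle with a white cap, 34 mm across, 60 mm high, loose. Origin: centre of its underside. Do not shift it by more than 30 mm.
- beaker: Bystander: empty steel beaker, 60 mm across, 60 mm high, loose. Origin: centre of its underside. Do not shift it by more than 30 mm.
- carton: Bystander: white folding carton 50 x 75 x 45 mm high, loose. Origin: centre of its underside. Do not shift it by more than 30 mm.
- spatula: Bystander: steel spatula 170 mm long lying flat. Origin: on its underside, near its middle. Do not shift it by more than 30 mm.

How it is judged:
On the way, in this order (a step that is already met when the one before it is completed fails the run):
1. the cap has been screwed up by at least 15 mm, upright and still over the jar's neck (z of cap in the frame of jar between 0.089 and 0.104 m and horizontal distance between cap and jar_rim below 0.006 m and angle between cap's own z axis and vertical below 0.15 rad), for 0.1 s.
2. the cap is off: its underside is above the jar's rim (z of cap in the frame of jar_rim above 0.002 m), for 0.1 s.
At the end, for the whole second after the job is handed in: the cap stands at rest on the tray's floor (within 5 mm), its centre within 40 mm of the tray's middle along both sides, open side down and level within 0.1 rad, let go of (x of cap in the frame of tray_in between -0.04 and 0.04 m and y of cap in the frame of tray_in between -0.04 and 0.04 m and z of cap in the frame of tray_in between -0.004 and 0.005 m and angle between cap's own z axis and vertical below 0.1 rad and linear speed of cap below 0.02 m/s and contact force between the fingers and cap below 0.1 N); the robot touches nothing.
It fails at once if the cap falls free (faster than 0.6 m/s, as from 18 mm or more) (linear speed of cap above 0.6 m/s and contact force between the fingers and cap below 0.1 N).
It fails at once if a small bottle, the beaker, the carton or the spatula is shifted by more than 30 mm (distance of any of vial0, vial1, vial2, vial3, beaker, carton, spatula from where it was at the start of the episode above 0.03 m).
It also fails if it takes over 72 s, if anything falls off the work surface, if the arm or the gripper's body presses on something with over 40 N, if the wrist force passes 120 N, or if a joint passes its speed limit or range.

## Working session

There is one attempt and no reset: what is moved stays moved. The work goes in short steps, Python scripts to look and compute and a shell command to move; the robot and the scene stay as the last step left them, time stands still between calls to the robot, and variables do not carry over. Pictures are saved under pics/ and viewed, at most 10 in all, crops included, and the job is handed in when it is done.

```bash
ls; mkdir -p pics
python3 - <<'E'
from bench import bot
import cv2,numpy as np
for n in("scene","top"):
    cv2.imwrite(f"pics/{n}0.png",bot.snapshot(n)); print(n,bot.calibration(n))
print(bot.calibration("wrist"));o=bot.observe();print(o,bot.tcp_to_grasp)
E
```

```text
bench.py
inch.py
pics
scene {'vertical_fov': 43.4467014277957, 'cx': 319.1418281166811, 'cy': 241.6869734322219, 'T': array([[-0.66240217, -0.38283938,  0.64393896,  1.3468526 ],
       [ 0.74896456, -0.3574689 ,  0.55791403,  0.70360463],
       [ 0.01659669,  0.85185092,  0.5235213 ,  0.76192117],
       [ 0.        ,  0.        ,  0.        ,  1.        ]])}
top {'vertical_fov': 50.57207722827657, 'cx': 311.4160211808262, 'cy': 239.45170045319514, 'T': array([[-0.02585086,  0.98397461, -0.17642475,  0.37277579],
       [-0.99918609, -0.03089968, -0.02592992, -0.02615363],
       [-0.03096585,  0.17561084,  0.98397253,  1.15523406],
       [ 0.        ,  0.        ,  0.        ,  1.        ]])}
{'vertical_fov': 64.1557850666425, 'cx': 325.1529913384932, 'cy': 244.30281308483882, 'hand_eye': array([[ 4.05838101e-04,  9.64563186e-01,  2.63851653e-01,
         7.66173603e-02],
       [ 9.99999882e-01, -3.21128541e-04, -3.64179202e-04,
        -5.26787931e-04],
       [-2.66543555e-04,  2.63851770e-01, -9.64563203e-01,
        -1.80151144e-01],
       [ 0.00000000e+00,  0.00000000e+00,
[... 166 characters left out ...]
e+00, -1.20984331e-01]), 'joint_velocities': array([-0.00143905, -0.00072617, -0.00415724,  0.00091313,  0.00124443,
       -0.00099278]), 'tau': array([ 1.59372110e-03, -4.05456054e+01, -2.37780780e+01,  7.03024794e-02,
        2.99311581e-02, -4.52981737e-05]), 'tool_pos': array([ 0.134277  , -0.55862206,  0.20472117]), 'eef_rot': array([[ 9.72332047e-01,  2.33603004e-01, -1.66110159e-04],
       [ 2.33602980e-01, -9.72330853e-01,  1.53603951e-03],
       [ 1.97309410e-04, -1.53234426e-03, -9.99998806e-01]]), 'wrist_force': array([-0.25168264,  0.27334857, -0.88580241]), 'torque': array([ 0.04142176,  0.02724431, -0.00528885]), 'grasp_force': 0.0, 'finger_gap': 0.09416422355808629} -0.0188
```

View pics/scene0.png

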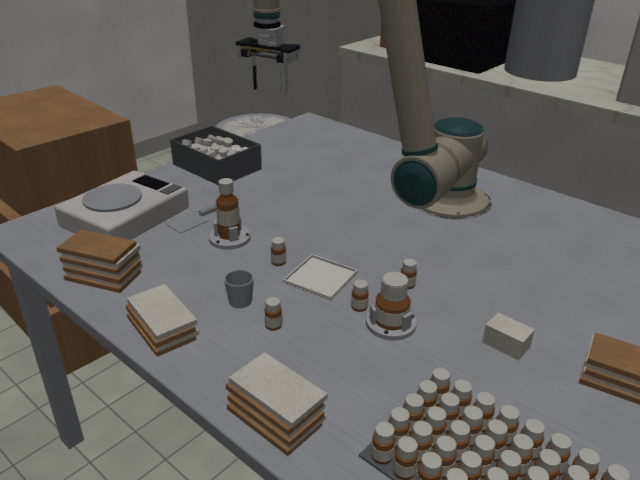

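View pics/top0.png

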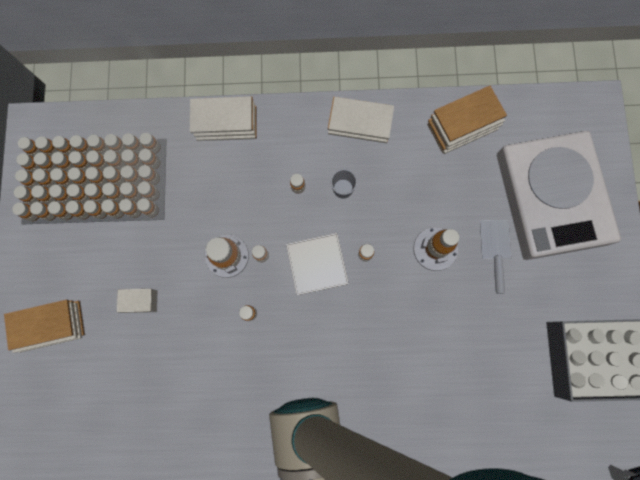

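The scene view shows the jar's cap at about (395,285) and the tray at (320,276). In the top view the cap is at (218,248) and the tray at (317,264). I'll enlarge both.

```bash
cat > h.py <<'E'
import numpy as np,cv2
from bench import bot
def cam(n):
    c=bot.calibration(n); f=240/np.tan(np.radians(c["vertical_fov"]/2))
    if "T" in c: T=np.array(c["T"])
    else:
        o=bot.observe(); W=np.eye(4); W[:3,:3]=o["eef_rot"]; W[:3,3]=o["tool_pos"]; T=W@c["hand_eye"]
    return f,c["cx"],c["cy"],T
def ray(c,u,v):
    f,cx,cy,T=c; d=T[:3,:3]@np.array([(u-cx)/f,-(v-cy)/f,-1]); return T[:3,3],d/np.linalg.norm(d)
def onz(c,u,v,z):
    o,d=ray(c,u,v); return o+d*(z-o[2])/d[2]
def tri(a,b):
    A=np.zeros((3,3));y=np.zeros(3)
    for o,d in(a,b):
        P=np.eye(3)-np.outer(d,d);A+=P;y+=P@o
    p=np.linalg.solve(A,y); return p,[np.linalg.norm(np.cross(p-o,d)) for o,d in(a,b)]
def proj(c,p):
    f,cx,cy,T=c; q=T[:3,:3].T@(np.array(p)-T[:3,3]); return cx-f*q[0]/q[2],cy+f*q[1]/q[2]
E
python3 - <<'E'
import cv2,numpy as np
s=cv2.imread("pics/scene0.png");t=cv2.imread("pics/top0.png")
a=s[250:350,280:430];b=t[220:320,200:350]
r=lambda i:cv2.resize(i,None,fx=5,fy=5,interpolation=cv2.INTER_CUBIC)
o=np.vstack([cv2.resize(i,None,fx=3,fy=3,interpolation=cv2.INTER_CUBIC) for i in(a,b)])
cv2.imwrite("pics/crop.png",cv2.resize(o,(450,600)))
E
```

```text
(no output)
```

View pics/crop.png

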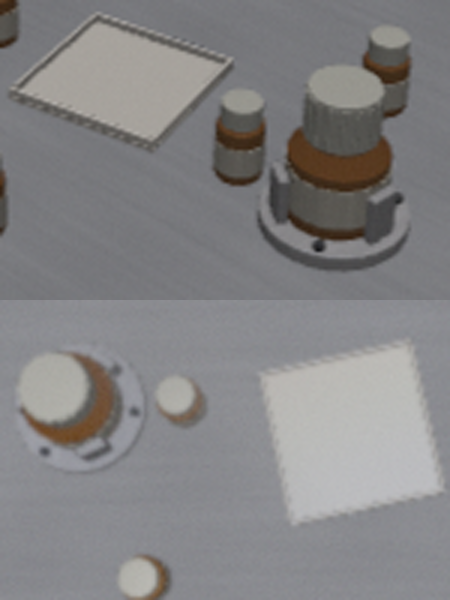

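The crop puts the cap-top centre at scene (395.3,279.7) and top (218,249.2). The tray corners are also clear in both views. A small bottle stands close to the jar on its tray side.

Run:
```python
from h import *
S,T=cam("scene"),cam("top")
s=lambda x,y:ray(S,280+x/3,250+y/3); t=lambda x,y:ray(T,200+x/3,220+(y-300)/3)
def go(n,a,b): p,e=tri(s(*a),t(*b));print(n,p.round(4),np.round(e,4)); return p
go("cap",(346,89),(54,388));go("vA",(242,103),(177,395));go("vB",(389,40),(138,578))
# corner matching: print by floor
for c in[(97,14),(233,62),(152,151),(11,94)]: print("S",onz(S,280+c[0]/3,250+c[1]/3,.01).round(4))
for c in[(262,374),(409,341),(443,491),(295,523)]: print("T",onz(T,200+c[0]/3,220+(c[1]-300)/3,.01).round(4))
for n,c,z in[("beaker",(344,183),.03),("v2",(297,180),.06),("v3",(367,250),.06)]: print(n,onz(T,*c,z).round(3))
o=bot.observe()
```

```text
cap [0.5452 0.1998 0.1058] [0.0015 0.0015]
vA [0.5453 0.1198 0.0562] [0.0015 0.0015]
vB [0.4135 0.1489 0.0557] [0.0013 0.0013]
S [ 0.4754 -0.0714  0.01  ]
S [0.4556 0.0459 0.01  ]
S [0.5786 0.0725 0.01  ]
S [ 0.596  -0.0456  0.01  ]
T [0.5677 0.0595 0.01  ]
T [ 0.5898 -0.0534  0.01  ]
T [ 0.4745 -0.075   0.01  ]
T [0.4537 0.0367 0.01  ]
beaker [ 0.704 -0.075  0.03 ]
v2 [0.705 0.031 0.06 ]
v3 [ 0.542 -0.118  0.06 ]
```

```bash
python3 inch.py '[{"x":0.136,"y":-0.137,"finger_gap":0.094},{"x":0.136,"y":-0.137,"finger_gap":0.094},{"x":0.136,"y":-0.137,"finger_gap":0.094},{"x":0.136,"y":-0.137,"finger_gap":0.094},{"x":0.136,"y":-0.137,"finger_gap":0.094}]'
python3 inch.py '[{"x":0.136,"y":-0.137,"finger_gap":0.094},{"x":0.136,"y":-0.137,"finger_gap":0.094},{"x":0.136,"y":-0.137,"finger_gap":0.094},{"x":0.136,"y":-0.137,"finger_gap":0.094},{"x":0.136,"y":-0.137,"finger_gap":0.094}]'
python3 inch.py '[{"x":0.136,"y":-0.137,"finger_gap":0.094},{"x":0.136,"y":-0.137,"finger_gap":0.094},{"x":0.136,"y":-0.137,"finger_gap":0.094},{"x":0.136,"y":-0.137,"finger_gap":0.094},{"x":0.136,"y":-0.137,"finger_gap":0.094}]'
python3 inch.py '[{"x":0.136,"y":-0.137,"finger_gap":0.094},{"x":0.136,"y":-0.137,"finger_gap":0.094},{"x":0.136,"y":-0.137,"finger_gap":0.094},{"x":0.136,"y":-0.137,"finger_gap":0.094},{"x":0.136,"y":-0.137,"finger_gap":0.094}]'
python3 inch.py '[{"finger_gap":0.094},{"finger_gap":0.094},{"finger_gap":0.094}]'
python3 - <<'E'
from h import *
o=bot.observe();np.savez("w1.npz",p=o["tool_pos"],R=o["eef_rot"]);print(o["joint_pos"].round(3))
cv2.imwrite("pics/w1.png",bot.snapshot("wrist"))
E
```

```text
time: 0.52
tool_pos: [0.2355, -0.3902, 0.205]
eef_rot: [[0.972, 0.234, 0.0], [0.234, -0.972, 0.003], [0.001, -0.003, -1.0]]
wrist_force: [-0.2, 0.1, -0.9]
finger_gap: 0.0938
grasp_force: 0.0
time: 0.93
tool_pos: [0.3354, -0.2256, 0.2053]
eef_rot: [[0.972, 0.235, 0.0], [0.235, -0.972, 0.002], [0.001, -0.002, -1.0]]
wrist_force: [0.2, -0.2, 0.7]
finger_gap: 0.0939
grasp_force: 0.0
time: 1.35
tool_pos: [0.4361, -0.0608, 0.2053]
eef_rot: [[0.972, 0.236, 0.001], [0.236, -0.972, 0.001], [0.001, -0.001, -1.0]]
wrist_force: [-0.3, 0.1, 0.1]
finger_gap: 0.0942
grasp_force: 0.0
time: 1.77
tool_pos: [0.5366, 0.1044, 0.2049]
eef_rot: [[0.972, 0.236, 0.0], [0.236, -0.972, 0.001], [0.001, -0.001, -1.0]]
wrist_force: [0.2, -0.2, 0.8]
finger_gap: 0.0943
grasp_force: 0.0
time: 2.02
tool_pos: [0.5344, 0.1003, 0.2049]
eef_rot: [[0.972, 0.234, -0.002], [0.234, -0.972, -0.001], [-0.002, 0.0, -1.0]]
wrist_force: [-0.2, 0.3, -0.1]
finger_gap: 0.0944
grasp_force: 0.0
[ 5.800e-02  2.300e-01  1.570e+00 -1.000e-03  1.343e+00  1.393e+00]
```

View pics/w1.png

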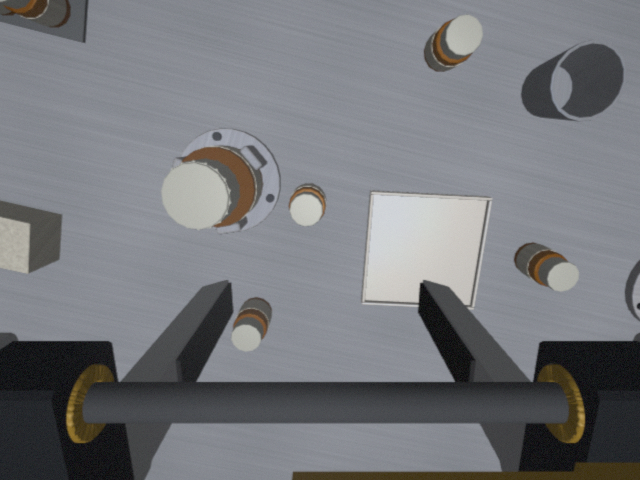

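The wrist view shows the cap-top centre at about (196.5,195), with the tray corners at (371,192), (491,198), (474,306) and (362,303). Next I move above the cap for a second view.

```bash
python3 - <<'E'
from h import *
c=cam("wrist")
print(onz(c,196.5,195,.11).round(4))
P=[onz(c,*q,.01) for q in[(371,192),(491,198),(474,306),(362,303)]];print(np.round(P,4),np.mean(P,0).round(4))
print([np.linalg.norm(P[i]-P[i-1]).round(4) for i in range(4)])
E
python3 inch.py '[{"x":0.034,"y":-0.095,"finger_gap":0.094},{"x":0.034,"y":-0.095,"finger_gap":0.094},{"x":0.034,"y":-0.095,"finger_gap":0.094},{"x":0.034,"y":-0.095,"finger_gap":0.094},{"x":0.034,"y":-0.095,"finger_gap":0.094}]'
python3 inch.py '[{"rz":0.125,"finger_gap":0.094},{"rz":0.25,"finger_gap":0.094},{"rz":0.375,"finger_gap":0.094},{"rz":0.5,"finger_gap":0.094},{"rz":0.6,"finger_gap":0.094}]'
python3 inch.py '[{"rz":0.1,"finger_gap":0.094},{"rz":0.2,"finger_gap":0.094},{"rz":0.2,"finger_gap":0.094},{"rz":0.2,"finger_gap":0.094}]'
python3 - <<'E'
from h import *
c=cam("wrist");print(bot.observe()["joint_pos"].round(3))
cv2.imwrite("pics/w2.png",bot.snapshot("wrist"))
E
```

```text
[0.5496 0.1991 0.11  ]
[[ 0.5708  0.0628  0.01  ]
 [ 0.5926 -0.0536  0.01  ]
 [ 0.4794 -0.0758  0.01  ]
 [ 0.455   0.0409  0.01  ]] [ 0.5244 -0.0064  0.01  ]
[np.float64(0.1179), np.float64(0.1184), np.float64(0.1154), np.float64(0.1193)]
time: 2.48
tool_pos: [0.5456, 0.2, 0.2054]
eef_rot: [[0.972, 0.234, -0.0], [0.234, -0.972, -0.001], [-0.001, 0.001, -1.0]]
wrist_force: [0.5, -0.9, -0.5]
finger_gap: 0.0939
grasp_force: 0.0
time: 2.9
tool_pos: [0.5457, 0.1983, 0.2057]
eef_rot: [[0.931, -0.364, -0.0], [-0.364, -0.931, -0.001], [0.0, 0.001, -1.0]]
wrist_force: [-0.3, 0.2, 0.3]
finger_gap: 0.0941
grasp_force: 0.0
time: 3.23
tool_pos: [0.5459, 0.1991, 0.2057]
eef_rot: [[0.845, -0.534, 0.0], [-0.534, -0.845, -0.001], [0.0, 0.001, -1.0]]
wrist_force: [-1.0, -1.5, 0.3]
finger_gap: 0.0942
grasp_force: 0.0
[ 2.310e-01  2.850e-01  1.491e+00 -1.000e-03  1.365e+00  2.365e+00]
```

View pics/w2.png

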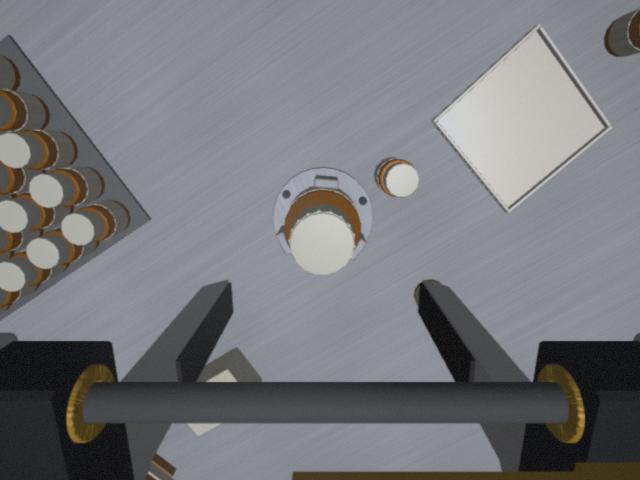

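The second view has the cap-top centre at (323,243) and the tray corners at (539,26), (610,126), (508,211) and (433,121).

Run:
```python
from h import *
c=cam("wrist"); o=bot.observe()
d=np.load("w1.npz");f=c[0];W=np.eye(4);W[:3,:3]=d["R"];W[:3,3]=d["p"]
c1=(f,c[1],c[2],W@bot.calibration("wrist")["hand_eye"])
S,T=cam("scene"),cam("top")
print(tri(ray(c1,196.5,195),ray(c,323,243)))
for h in(.106,.11,.114):print(onz(c,323,243,h).round(4),onz(c1,196.5,195,h).round(4),onz(S,395.3,279.7,h).round(4),onz(T,218,249.3,h).round(4))
Q=[(433,121),(539,26),(610,126),(508,211)];Q1=[(362,303),(371,192),(491,198),(474,306)]
for q in(Q,):
    P=[onz(c,*x,.01) for x in q];print(np.round(P,4),np.mean(P,0).round(4))
t=onz(c,323,243,.11)-o["tool_pos"];print("tool shift",(o["eef_rot"].T@t).round(4))
```

```text
(array([0.54795718, 0.20053424, 0.10564564]), [np.float64(0.0003884506345510621), np.float64(0.00038845063455094806)])
[0.5476 0.2005 0.106 ] [0.5484 0.2004 0.106 ] [0.5446 0.2011 0.106 ] [0.546  0.1986 0.106 ]
[0.5485 0.1999 0.11  ] [0.5493 0.1992 0.11  ] [0.5495 0.2041 0.11  ] [0.5454 0.1977 0.11  ]
[0.5494 0.1993 0.114 ] [0.5502 0.198  0.114 ] [0.5544 0.2072 0.114 ] [0.5447 0.1969 0.114 ]
[[ 0.5709  0.0645  0.01  ]
 [ 0.5916 -0.052   0.01  ]
 [ 0.4782 -0.0739  0.01  ]
 [ 0.4556  0.0416  0.01  ]] [ 0.5241 -0.0049  0.01  ]
tool shift [ 0.0019 -0.0018  0.0956]
```

```bash
python3 inch.py '[{"x":0.002,"y":-0.0015,"z":0.02,"finger_gap":0.094},{"x":0.002,"y":-0.0015,"z":0.04,"finger_gap":0.094},{"x":0.002,"y":-0.0015,"z":0.06,"finger_gap":0.094},{"x":0.002,"y":-0.0015,"z":0.08,"finger_gap":0.094},{"x":0.002,"y":-0.0015,"z":0.1,"finger_gap":0.094}]'
python3 inch.py '[{"z":0.01,"finger_gap":0.094},{"z":0.02,"finger_gap":0.094},{"z":0.0265,"finger_gap":0.08},{"z":0.0275,"finger_gap":0.07},{"z":0.0275,"finger_gap":0.06}]' 15
python3 inch.py '[{"finger_gap":0.06},{"finger_gap":0.055},{"finger_gap":0.052},{"finger_gap":0.05},{"finger_gap":0.05}]' 15
python3 inch.py '[{"finger_gap":0.048},{"finger_gap":0.045},{"finger_gap":0.04},{"finger_gap":0.03},{"finger_gap":0.03}]' 20
python3 inch.py '[{"finger_gap":0.03},{"finger_gap":0.03},{"finger_gap":0.03}]' 20
python3 -c "
from h import *
o=bot.observe();print((o['eef_rot'].T@o['wrist_force']).round(2))"
```

```text
time: 3.7
tool_pos: [0.5485, 0.2005, 0.1047]
eef_rot: [[0.846, -0.534, 0.0], [-0.534, -0.846, -0.0], [0.0, 0.0, -1.0]]
wrist_force: [0.2, -0.7, 0.3]
finger_gap: 0.0937
grasp_force: 0.0
time: 4.12
tool_pos: [0.5489, 0.2013, 0.0782]
eef_rot: [[0.845, -0.535, 0.0], [-0.535, -0.845, -0.0], [0.0, -0.0, -1.0]]
wrist_force: [0.4, -0.3, -0.1]
finger_gap: 0.0773
grasp_force: 0.0
time: 4.53
tool_pos: [0.5487, 0.2013, 0.0783]
eef_rot: [[0.845, -0.535, 0.001], [-0.535, -0.845, -0.0], [0.001, -0.0, -1.0]]
wrist_force: [-0.0, 0.4, -0.2]
finger_gap: 0.0502
grasp_force: 0.2
time: 4.95
tool_pos: [0.5487, 0.2012, 0.0782]
eef_rot: [[0.845, -0.535, 0.0], [-0.535, -0.845, -0.0], [0.0, 0.0, -1.0]]
wrist_force: [-0.6, -0.3, 3.6]
finger_gap: 0.049
grasp_force: 20.0
time: 5.2
tool_pos: [0.5487, 0.2012, 0.0782]
eef_rot: [[0.845, -0.535, 0.0], [-0.535, -0.845, -0.0], [0.0, 0.0, -1.0]]
wrist_force: [-1.0, -0.5, 5.7]
finger_gap: 0.0493
grasp_force: 20.0
[-0.56  0.98 -5.75]
```

```bash
python3 inch.py '[{"z":-0.0003,"rz":-0.1,"finger_gap":0.03},{"z":-0.0005,"rz":-0.2,"finger_gap":0.03},{"z":-0.0007,"rz":-0.3,"finger_gap":0.03},{"z":-0.001,"rz":-0.4,"finger_gap":0.03},{"z":-0.0012,"rz":-0.5,"finger_gap":0.03}]' 25
python3 -c "
from h import *
o=bot.observe();print((o['eef_rot'].T@o['wrist_force']).round(2),o['torque'].round(2),o['joint_pos'][5].round(3))"
```

```text
time: 5.62
tool_pos: [0.5481, 0.2012, 0.0788]
eef_rot: [[0.998, -0.059, -0.001], [-0.059, -0.998, -0.0], [-0.001, 0.0, -1.0]]
wrist_force: [-1.5, -0.9, 2.7]
finger_gap: 0.0492
grasp_force: 25.0
[-1.44  1.03 -2.68] [-0.15  0.25 -0.01] 1.863
```

```bash
python3 inch.py '[{"z":-0.0003,"rz":-0.12,"finger_gap":0.03},{"z":-0.0006,"rz":-0.24,"finger_gap":0.03},{"z":-0.0009,"rz":-0.36,"finger_gap":0.03},{"z":-0.0011,"rz":-0.48,"finger_gap":0.03},{"z":-0.0014,"rz":-0.6,"finger_gap":0.03}]'
python3 inch.py '[{"z":-0.0003,"rz":-0.12,"finger_gap":0.03},{"z":-0.0006,"rz":-0.24,"finger_gap":0.03},{"z":-0.0009,"rz":-0.36,"finger_gap":0.03},{"z":-0.0011,"rz":-0.48,"finger_gap":0.03},{"z":-0.0014,"rz":-0.6,"finger_gap":0.03}]'
python3 inch.py '[{"z":-0.0003,"rz":-0.12,"finger_gap":0.03},{"z":-0.0006,"rz":-0.24,"finger_gap":0.03},{"z":-0.0009,"rz":-0.36,"finger_gap":0.03},{"z":-0.0011,"rz":-0.48,"finger_gap":0.03},{"z":-0.0014,"rz":-0.6,"finger_gap":0.03}]'
python3 -c "
from h import *
o=bot.observe();print((o['eef_rot'].T@o['wrist_force']).round(2),o['torque'].round(2),o['joint_pos'][5].round(3))
cv2.imwrite('pics/w3.png',bot.snapshot('wrist')[150:450,150:500])"
```

```text
time: 6.03
tool_pos: [0.5483, 0.2009, 0.0802]
eef_rot: [[0.857, 0.516, -0.001], [0.516, -0.857, -0.001], [-0.001, 0.0, -1.0]]
wrist_force: [-2.0, -1.4, 2.2]
finger_gap: 0.049
grasp_force: 25.0
time: 6.45
tool_pos: [0.5485, 0.201, 0.0817]
eef_rot: [[0.416, 0.909, -0.0], [0.909, -0.416, -0.001], [-0.001, -0.0, -1.0]]
wrist_force: [-0.3, -1.5, 2.8]
finger_gap: 0.0487
grasp_force: 25.0
time: 6.87
tool_pos: [0.5487, 0.2009, 0.0831]
eef_rot: [[-0.17, 0.985, -0.0], [0.985, 0.17, -0.001], [-0.001, -0.0, -1.0]]
wrist_force: [-0.1, -2.4, 1.7]
finger_gap: 0.049
grasp_force: 25.0
[-2.35 -0.5  -1.65] [-0.3   0.01 -0.08] 0.062
```

View pics/w3.png

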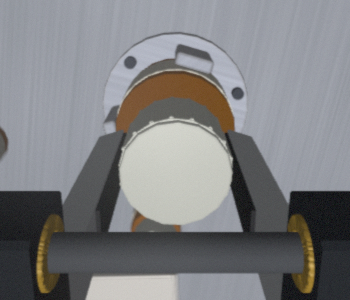

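The cap sits between the pads, with its top centred near crop (175,172), and there seems to be a gap opening above the shoulder. The forces are small, so I'll finish the stroke.

```bash
python3 inch.py '[{"z":-0.0003,"rz":-0.12,"finger_gap":0.03},{"z":-0.0006,"rz":-0.24,"finger_gap":0.03},{"z":-0.0009,"rz":-0.36,"finger_gap":0.03},{"z":-0.0011,"rz":-0.48,"finger_gap":0.03},{"z":-0.0014,"rz":-0.6,"finger_gap":0.03}]' | grep -E 'pos|force'
python3 inch.py '[{"z":-0.0003,"rz":-0.12,"finger_gap":0.03},{"z":-0.0006,"rz":-0.24,"finger_gap":0.03},{"z":-0.0009,"rz":-0.36,"finger_gap":0.03},{"z":-0.0011,"rz":-0.48,"finger_gap":0.03},{"z":-0.0014,"rz":-0.6,"finger_gap":0.03}]' | grep -E 'pos|force'
python3 inch.py '[{"z":-0.0003,"rz":-0.12,"finger_gap":0.03},{"z":-0.0006,"rz":-0.24,"finger_gap":0.03},{"z":-0.0009,"rz":-0.36,"finger_gap":0.03},{"z":-0.0011,"rz":-0.48,"finger_gap":0.03},{"z":-0.0014,"rz":-0.6,"finger_gap":0.03}]' | grep -E 'pos|force'
python3 inch.py '[{"z":-0.0003,"rz":-0.12,"finger_gap":0.03},{"z":-0.0006,"rz":-0.24,"finger_gap":0.03},{"z":-0.0009,"rz":-0.36,"finger_gap":0.03},{"z":-0.0011,"rz":-0.48,"finger_gap":0.03},{"z":-0.0014,"rz":-0.6,"finger_gap":0.03}]' | grep -E 'pos|force'
python3 -c "
from h import *
o=bot.observe();print((o['eef_rot'].T@o['wrist_force']).round(2),o['torque'].round(2),o['joint_pos'][5].round(3))
cv2.imwrite('pics/s3.png',cv2.resize(bot.snapshot('scene')[240:340,320:470],None,fx=4,fy=4))"
```

```text
tool_pos: [0.5488, 0.2011, 0.0846]
wrist_force: [0.9, -1.5, 1.8]
grasp_force: 25.0
tool_pos: [0.5489, 0.2013, 0.0859]
wrist_force: [-0.4, -1.7, 1.7]
grasp_force: 25.0
tool_pos: [0.5489, 0.2014, 0.0874]
wrist_force: [0.1, -1.8, 2.5]
grasp_force: 25.0
tool_pos: [0.5488, 0.2015, 0.0888]
wrist_force: [-0.3, -0.9, 2.8]
grasp_force: 25.0
[ 0.98 -0.23 -2.84] [-0.01 -0.   -0.09] -2.335
```

View pics/s3.png

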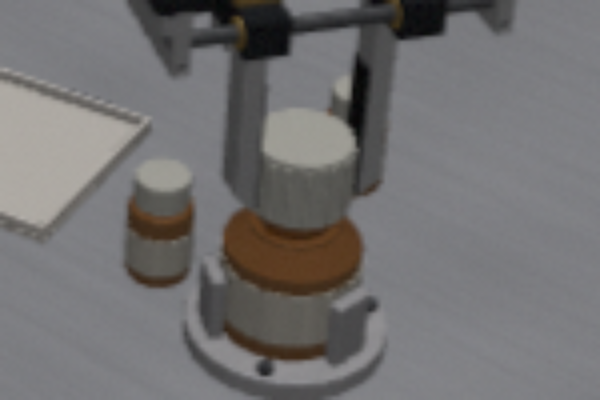

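The cap has risen, and the threaded neck now shows under it at crop (290,225). I'll release, wind back and regrip.

```bash
python3 inch.py '[{"finger_gap":0.075},{"finger_gap":0.075},{"finger_gap":0.075},{"finger_gap":0.075}]' | grep -E 'gap|force'
python3 inch.py '[{"rz":0.12,"finger_gap":0.075},{"rz":0.24,"finger_gap":0.075},{"rz":0.36,"finger_gap":0.075},{"rz":0.48,"finger_gap":0.075},{"rz":0.6,"finger_gap":0.075}]' | grep -E 'gap|force'
python3 inch.py '[{"rz":0.12,"finger_gap":0.075},{"rz":0.24,"finger_gap":0.075},{"rz":0.36,"finger_gap":0.075},{"rz":0.48,"finger_gap":0.075},{"rz":0.6,"finger_gap":0.075}]' | grep force
python3 inch.py '[{"rz":0.12,"finger_gap":0.075},{"rz":0.24,"finger_gap":0.075},{"rz":0.36,"finger_gap":0.075},{"rz":0.48,"finger_gap":0.075},{"rz":0.6,"finger_gap":0.075}]' | grep force
python3 inch.py '[{"rz":0.12,"finger_gap":0.075},{"rz":0.24,"finger_gap":0.075},{"rz":0.36,"finger_gap":0.075},{"rz":0.48,"finger_gap":0.075},{"rz":0.6,"finger_gap":0.075}]' | grep force
python3 inch.py '[{"rz":0.12,"finger_gap":0.075},{"rz":0.24,"finger_gap":0.075},{"rz":0.36,"finger_gap":0.075},{"rz":0.48,"finger_gap":0.075},{"rz":0.6,"finger_gap":0.075}]' | grep force
python3 inch.py '[{"rz":0.12,"finger_gap":0.075},{"rz":0.24,"finger_gap":0.075},{"rz":0.36,"finger_gap":0.075},{"rz":0.48,"finger_gap":0.075},{"rz":0.6,"finger_gap":0.075}]' | grep force
python3 inch.py '[{"rz":0.12,"finger_gap":0.075},{"rz":0.24,"finger_gap":0.075},{"rz":0.36,"finger_gap":0.075},{"rz":0.48,"finger_gap":0.075},{"rz":0.6,"finger_gap":0.075}]' | grep force
python3 inch.py '[{"rz":0.12,"finger_gap":0.075},{"rz":0.24,"finger_gap":0.075},{"rz":0.36,"finger_gap":0.075},{"rz":0.48,"finger_gap":0.075},{"rz":0.6,"finger_gap":0.06}]'
python3 inch.py '[{"finger_gap":0.055},{"finger_gap":0.05},{"finger_gap":0.048},{"finger_gap":0.04},{"finger_gap":0.03}]' 15 | grep -E 'gap|force'
python3 inch.py '[{"finger_gap":0.03},{"finger_gap":0.03}]' 25
python3 -c "
from h import *
o=bot.observe();print((o['eef_rot'].T@o['wrist_force']).round(2),o['joint_pos'][5].round(3))"
```

```text
wrist_force: [0.4, -0.0, 0.1]
finger_gap: 0.0721
grasp_force: 0.0
wrist_force: [-0.6, 0.5, 0.5]
finger_gap: 0.0751
grasp_force: 0.0
wrist_force: [-0.4, -0.5, -0.2]
grasp_force: 0.0
wrist_force: [-0.5, -0.1, 0.1]
grasp_force: 0.0
wrist_force: [-0.3, 0.4, 1.6]
grasp_force: 0.0
wrist_force: [-0.1, 0.9, -0.9]
grasp_force: 0.0
wrist_force: [-0.2, -0.3, -1.1]
grasp_force: 0.0
wrist_force: [-0.2, 0.2, -1.2]
grasp_force: 0.0
time: 12.3
tool_pos: [0.5485, 0.2013, 0.0887]
eef_rot: [[0.783, -0.622, -0.0], [-0.622, -0.783, -0.0], [-0.0, 0.0, -1.0]]
wrist_force: [0.1, -0.2, -0.1]
finger_gap: 0.0713
grasp_force: 0.0
wrist_force: [0.5, -0.1, -0.8]
finger_gap: 0.0487
grasp_force: 15.0
time: 12.88
tool_pos: [0.5486, 0.2013, 0.0889]
eef_rot: [[0.788, -0.616, -0.0], [-0.616, -0.788, -0.0], [0.0, 0.0, -1.0]]
wrist_force: [0.1, 0.1, -0.3]
finger_gap: 0.0486
grasp_force: 25.0
[-0.01 -0.12  0.26] 2.467
```

```bash
python3 inch.py '[{"z":-0.0003,"rz":-0.12,"finger_gap":0.03},{"z":-0.0006,"rz":-0.24,"finger_gap":0.03},{"z":-0.0009,"rz":-0.36,"finger_gap":0.03},{"z":-0.0011,"rz":-0.48,"finger_gap":0.03},{"z":-0.0014,"rz":-0.6,"finger_gap":0.03}]' | grep -E 'pos|force'
python3 inch.py '[{"z":-0.0003,"rz":-0.12,"finger_gap":0.03},{"z":-0.0006,"rz":-0.24,"finger_gap":0.03},{"z":-0.0009,"rz":-0.36,"finger_gap":0.03},{"z":-0.0011,"rz":-0.48,"finger_gap":0.03},{"z":-0.0014,"rz":-0.6,"finger_gap":0.03}]' | grep -E 'pos|force'
python3 inch.py '[{"z":-0.0003,"rz":-0.12,"finger_gap":0.03},{"z":-0.0006,"rz":-0.24,"finger_gap":0.03},{"z":-0.0009,"rz":-0.36,"finger_gap":0.03},{"z":-0.0011,"rz":-0.48,"finger_gap":0.03},{"z":-0.0014,"rz":-0.6,"finger_gap":0.03}]' | grep -E 'pos|force'
python3 inch.py '[{"z":-0.0003,"rz":-0.12,"finger_gap":0.03},{"z":-0.0006,"rz":-0.24,"finger_gap":0.03},{"z":-0.0009,"rz":-0.36,"finger_gap":0.03},{"z":-0.0011,"rz":-0.48,"finger_gap":0.03},{"z":-0.0014,"rz":-0.6,"finger_gap":0.03}]' | grep -E 'pos|force'
python3 inch.py '[{"z":-0.0003,"rz":-0.12,"finger_gap":0.03},{"z":-0.0006,"rz":-0.24,"finger_gap":0.03},{"z":-0.0009,"rz":-0.36,"finger_gap":0.03},{"z":-0.0011,"rz":-0.48,"finger_gap":0.03},{"z":-0.0014,"rz":-0.6,"finger_gap":0.03}]' | grep -E 'pos|force'
python3 inch.py '[{"z":-0.0003,"rz":-0.12,"finger_gap":0.03},{"z":-0.0006,"rz":-0.24,"finger_gap":0.03},{"z":-0.0009,"rz":-0.36,"finger_gap":0.03},{"z":-0.0011,"rz":-0.48,"finger_gap":0.03},{"z":-0.0014,"rz":-0.6,"finger_gap":0.03}]' | grep -E 'pos|force'
python3 inch.py '[{"z":-0.0003,"rz":-0.12,"finger_gap":0.03},{"z":-0.0006,"rz":-0.24,"finger_gap":0.03},{"z":-0.0009,"rz":-0.36,"finger_gap":0.03},{"z":-0.0011,"rz":-0.48,"finger_gap":0.03},{"z":-0.0014,"rz":-0.6,"finger_gap":0.03}]' | grep -E 'pos|force'
python3 inch.py '[{"z":-0.0003,"rz":-0.12,"finger_gap":0.03},{"z":-0.0006,"rz":-0.24,"finger_gap":0.03},{"z":-0.0009,"rz":-0.36,"finger_gap":0.03},{"z":-0.0011,"rz":-0.48,"finger_gap":0.03},{"z":-0.0014,"rz":-0.6,"finger_gap":0.03}]' | grep -E 'pos|force'
python3 inch.py '[{"z":-0.0003,"rz":-0.1,"finger_gap":0.03},{"z":-0.0005,"rz":-0.2,"finger_gap":0.03},{"z":-0.0005,"rz":-0.2,"finger_gap":0.03}]'
```

```text
tool_pos: [0.5485, 0.2013, 0.0903]
wrist_force: [-0.6, -0.1, -0.1]
grasp_force: 25.0
tool_pos: [0.5485, 0.2012, 0.0917]
wrist_force: [-0.2, 0.4, -0.6]
grasp_force: 25.0
tool_pos: [0.5484, 0.2012, 0.0931]
wrist_force: [-0.3, 0.3, 0.3]
grasp_force: 25.0
tool_pos: [0.5483, 0.201, 0.0946]
wrist_force: [0.1, -0.3, 0.5]
grasp_force: 25.0
tool_pos: [0.5485, 0.201, 0.096]
wrist_force: [0.2, -0.9, -0.0]
grasp_force: 25.0
tool_pos: [0.5488, 0.201, 0.0975]
wrist_force: [0.5, -1.0, 0.7]
grasp_force: 25.0
tool_pos: [0.5488, 0.2012, 0.0989]
wrist_force: [-0.8, -0.4, 0.5]
grasp_force: 25.0
tool_pos: [0.5488, 0.2012, 0.1003]
wrist_force: [-0.2, -0.4, 0.4]
grasp_force: 25.0
time: 16.47
tool_pos: [0.5488, 0.2013, 0.1008]
eef_rot: [[-0.366, -0.931, 0.0], [-0.931, 0.366, -0.0], [-0.0, -0.0, -1.0]]
wrist_force: [-0.1, -0.2, 0.8]
finger_gap: 0.0488
grasp_force: 25.0
```

```bash
python3 inch.py '[{"z":-0.001,"finger_gap":0.03},{"z":-0.002,"finger_gap":0.03},{"z":-0.002,"finger_gap":0.03}]'|grep -E "pos|force"
python3 inch.py '[{"z":-0.001,"finger_gap":0.03},{"z":-0.002,"finger_gap":0.03},{"z":-0.003,"finger_gap":0.03},{"z":-0.003,"finger_gap":0.03}]'|grep -E "pos|force"
```

```text
tool_pos: [0.5486, 0.2013, 0.1028]
wrist_force: [-1.0, -0.8, -0.3]
grasp_force: 25.0
tool_pos: [0.5488, 0.2013, 0.1059]
wrist_force: [0.9, -1.4, -0.5]
grasp_force: 25.0
```

```bash
python3 inch.py '[{"z":-0.008,"finger_gap":0.03},{"z":-0.02,"finger_gap":0.03},{"z":-0.035,"finger_gap":0.03},{"z":-0.05,"finger_gap":0.03},{"z":-0.06,"finger_gap":0.03}]'|grep -E "pos|force"
python3 inch.py '[{"x":0.012,"y":-0.003,"finger_gap":0.03},{"x":0.035,"y":-0.009,"finger_gap":0.03},{"x":0.06,"y":-0.016,"finger_gap":0.03},{"x":0.085,"y":-0.0225,"finger_gap":0.03},{"x":0.11,"y":-0.029,"finger_gap":0.03}]'|grep -E "pos|force"
python3 inch.py '[{"x":0.025,"y":-0.0065,"finger_gap":0.03},{"x":0.05,"y":-0.013,"finger_gap":0.03},{"x":0.07,"y":-0.0185,"finger_gap":0.03},{"x":0.085,"y":-0.0225,"finger_gap":0.03},{"x":0.092,"y":-0.0243,"finger_gap":0.03}]'|grep -E "pos|force"
python3 inch.py '[{"finger_gap":0.03},{"z":0.015,"finger_gap":0.03},{"z":0.035,"finger_gap":0.03},{"z":0.055,"finger_gap":0.03},{"z":0.07,"finger_gap":0.03}]'
python3 -c "
from h import *
s=bot.snapshot('scene')[190:310,250:400];t=bot.snapshot('wrist')[100:400,150:500]
cv2.imwrite('pics/p.png',np.hstack([cv2.resize(s,(375,300)),t]))"
```

```text
tool_pos: [0.5493, 0.2015, 0.1676]
wrist_force: [0.2, 0.8, 0.1]
grasp_force: 25.0
tool_pos: [0.5338, 0.0907, 0.1649]
wrist_force: [1.4, 0.0, 0.8]
grasp_force: 25.0
tool_pos: [0.5225, 0.0328, 0.163]
wrist_force: [-0.2, 0.9, -0.4]
grasp_force: 25.0
time: 18.72
tool_pos: [0.5228, 0.0301, 0.0921]
eef_rot: [[-0.422, -0.907, 0.001], [-0.905, 0.421, -0.063], [0.056, -0.028, -0.998]]
wrist_force: [-0.7, -1.0, -0.6]
finger_gap: 0.0489
grasp_force: 25.0
```

View pics/p.png

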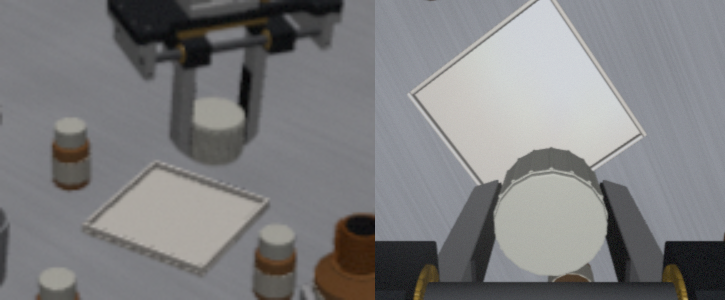

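The cap is held level-ish short of the tray. Joint 6 hit its limit, which left it about 36 mm short and tilted the tool 0.06 rad. I'll turn the wrist back and see.

```bash
python3 inch.py '[{"rz":0.1,"finger_gap":0.03},{"rz":0.2,"finger_gap":0.03},{"rz":0.3,"finger_gap":0.03},{"rz":0.4,"finger_gap":0.03},{"rz":0.5,"finger_gap":0.03}]'
python3 inch.py '[{"rz":0.1,"finger_gap":0.03},{"rz":0.2,"finger_gap":0.03},{"rz":0.3,"finger_gap":0.03},{"rz":0.3,"finger_gap":0.03}]'
python3 -c "
from h import *
o=bot.observe();print(o['joint_pos'].round(3),o['eef_rot'].round(4));print((o['eef_rot'].T@(np.array([.5245,-.006,.1])-o['tool_pos'])).round(4))"
```

```text
time: 19.23
tool_pos: [0.5241, 0.0299, 0.0946]
eef_rot: [[-0.808, -0.589, 0.004], [-0.588, 0.806, -0.063], [0.034, -0.053, -0.998]]
wrist_force: [-0.7, 0.4, 0.2]
finger_gap: 0.0488
grasp_force: 25.0
time: 19.57
tool_pos: [0.5241, 0.0298, 0.0946]
eef_rot: [[-0.945, -0.327, 0.004], [-0.327, 0.943, -0.063], [0.017, -0.061, -0.998]]
wrist_force: [-1.2, -0.0, 0.4]
finger_gap: 0.0489
grasp_force: 25.0
[-0.029  0.291  1.782 -0.072  1.063 -1.898] [[-0.9449 -0.3273  0.0041]
 [-0.3269  0.943  -0.0632]
 [ 0.0168 -0.0611 -0.998 ]]
[ 0.0114 -0.0343 -0.0032]
```

```bash
python3 inch.py '[{"rz":0.12,"finger_gap":0.03},{"rz":0.24,"finger_gap":0.03},{"rz":0.36,"finger_gap":0.03},{"rz":0.48,"finger_gap":0.03},{"rz":0.6,"finger_gap":0.03}]'|grep pos
python3 inch.py '[{"rz":0.12,"finger_gap":0.03},{"rz":0.24,"finger_gap":0.03},{"rz":0.36,"finger_gap":0.03},{"rz":0.48,"finger_gap":0.03},{"rz":0.6,"finger_gap":0.03}]'|grep pos
python3 inch.py '[{"rz":0.12,"finger_gap":0.03},{"rz":0.24,"finger_gap":0.03},{"rz":0.36,"finger_gap":0.03},{"rz":0.48,"finger_gap":0.03},{"rz":0.6,"finger_gap":0.03}]'|grep pos
python3 inch.py '[{"rz":0.1,"finger_gap":0.03},{"rz":0.1,"finger_gap":0.03},{"rz":0.1,"finger_gap":0.03}]'|grep pos
python3 -c "
from h import *
o=bot.observe();print(o['joint_pos'].round(3),o['eef_rot'].round(4));
for z in(.06,.012,.007):print((o['eef_rot'].T@(np.array([.5245,-.006,z])-o['tool_pos'])).round(4))"
```

```text
tool_pos: [0.5238, 0.0297, 0.0942]
tool_pos: [0.5238, 0.0297, 0.0942]
tool_pos: [0.5238, 0.0297, 0.0942]
tool_pos: [0.5236, 0.0295, 0.094]
[-0.029  0.292  1.783 -0.073  1.063 -0.004] [[-0.0098  0.9999  0.0031]
 [ 0.9979  0.01   -0.0634]
 [-0.0634  0.0025 -0.998 ]]
[-0.0333  0.0005  0.0362]
[-0.0303  0.0003  0.0841]
[-0.0299  0.0003  0.0891]
```

```bash
python3 inch.py '[{"x":-0.012,"z":0.01,"finger_gap":0.03},{"x":-0.024,"z":0.025,"finger_gap":0.03},{"x":-0.032,"z":0.045,"finger_gap":0.03},{"x":-0.031,"z":0.06,"finger_gap":0.03},{"x":-0.031,"z":0.07,"finger_gap":0.03}]'|grep -E "pos|force"
python3 inch.py '[{"x":0.0003,"z":0.004,"finger_gap":0.03},{"x":0.0005,"z":0.008,"finger_gap":0.03},{"x":0.0006,"z":0.01,"finger_gap":0.03},{"x":0.0006,"z":0.01,"finger_gap":0.03}]' 10|grep -E "pos|force"
```

```text
tool_pos: [0.5222, -0.0072, 0.0236]
wrist_force: [-1.2, -0.0, -0.6]
grasp_force: 25.0
tool_pos: [0.5236, -0.0061, 0.0155]
wrist_force: [-0.4, -1.0, -0.7]
grasp_force: 10.0
```

```bash
python3 inch.py '[{"z":0.001,"finger_gap":0.03},{"z":0.002,"finger_gap":0.03},{"z":0.003,"finger_gap":0.03},{"z":0.003,"finger_gap":0.03}]'|grep -E "pos|force"
```

```text
tool_pos: [0.5235, -0.0062, 0.0126]
wrist_force: [-0.1, 0.8, -0.5]
grasp_force: 10.0
```

```bash
python3 inch.py '[{"z":0.001,"finger_gap":0.03},{"z":0.002,"finger_gap":0.03},{"z":0.003,"finger_gap":0.03},{"z":0.003,"finger_gap":0.03}]'|grep -E "pos|force"
python3 inch.py '[{"z":0.0005,"finger_gap":0.03},{"z":0.001,"finger_gap":0.03},{"z":0.001,"finger_gap":0.03}]'|grep -E "pos|force"
python3 -c "
from h import *
s=bot.snapshot('scene')[230:320,260:380]
cv2.imwrite('pics/q.png',cv2.resize(s,(720,540)))"
```

```text
tool_pos: [0.5232, -0.0065, 0.0093]
wrist_force: [0.9, -0.3, -0.2]
grasp_force: 10.0
tool_pos: [0.5234, -0.0066, 0.0084]
wrist_force: [-0.6, -0.3, 0.3]
grasp_force: 10.0
```

View pics/q.png

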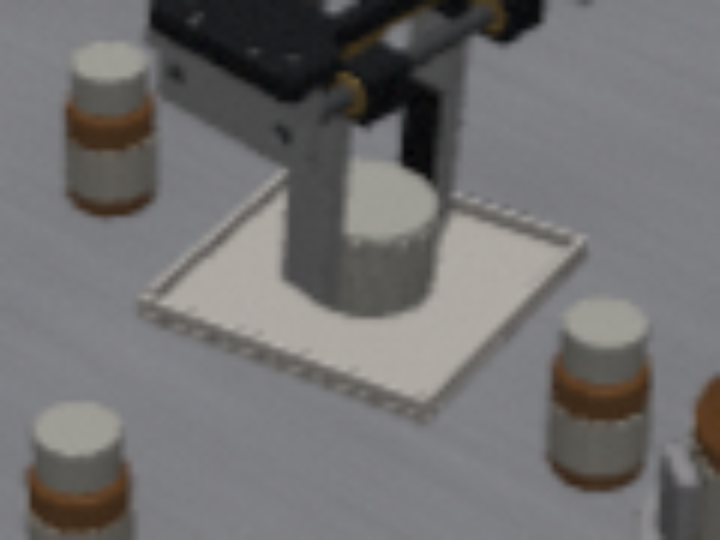

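The cap is over the tray's middle, at crop (385,250), and just about touching the floor. I'll ease it down until contact.

```bash
python3 inch.py '[{"z":0.0005,"finger_gap":0.03},{"z":0.001,"finger_gap":0.03},{"z":0.001,"finger_gap":0.03}]' 6|grep -E "pos|force"
python3 inch.py '[{"z":0.0005,"finger_gap":0.03},{"z":0.001,"finger_gap":0.03},{"z":0.001,"finger_gap":0.03}]' 6|grep -E "pos|force"
```

```text
tool_pos: [0.5236, -0.0069, 0.0078]
wrist_force: [-0.4, -1.3, 2.6]
grasp_force: 6.0
tool_pos: [0.5238, -0.0071, 0.0067]
wrist_force: [-0.6, -2.3, 3.5]
grasp_force: 6.0
```

```bash
python3 inch.py '[{"finger_gap":0.049},{"finger_gap":0.053},{"finger_gap":0.06},{"finger_gap":0.068},{"finger_gap":0.068}]'
python3 inch.py '[{"finger_gap":0.068},{"x":-0.0006,"z":-0.01,"finger_gap":0.068},{"x":-0.0016,"z":-0.025,"finger_gap":0.068},{"x":-0.003,"z":-0.045,"finger_gap":0.07},{"x":-0.005,"z":-0.08,"finger_gap":0.07}]'|grep -E "pos|force"
python3 inch.py '[{"x":-0.002,"z":-0.03,"finger_gap":0.07},{"x":-0.004,"z":-0.06,"finger_gap":0.07},{"x":-0.005,"z":-0.08,"finger_gap":0.07},{"x":-0.005,"z":-0.08,"finger_gap":0.07}]'
python3 -c "
from h import *
a=bot.snapshot('scene')[230:320,260:380];b=bot.snapshot('wrist')
cv2.imwrite('pics/e.png',np.hstack([cv2.resize(a,(400,300)),cv2.resize(b,(400,300))]))
np.save('b.npy',b);c=cam('wrist')
np.savez('e.npz',T=c[3])"
```

```text
time: 23.7
tool_pos: [0.523, -0.0064, 0.0061]
eef_rot: [[-0.005, 1.0, 0.001], [0.998, 0.005, -0.063], [-0.063, 0.001, -0.998]]
wrist_force: [-0.2, 0.7, -0.4]
finger_gap: 0.0669
grasp_force: 0.0
tool_pos: [0.5208, -0.0063, 0.0856]
wrist_force: [0.8, -0.1, 0.1]
grasp_force: 0.0
time: 24.45
tool_pos: [0.5263, -0.0067, 0.1723]
eef_rot: [[-0.005, 1.0, 0.012], [0.998, 0.005, -0.064], [-0.064, 0.012, -0.998]]
wrist_force: [1.0, -0.1, -0.2]
finger_gap: 0.0703
grasp_force: 0.0
```

View pics/e.png

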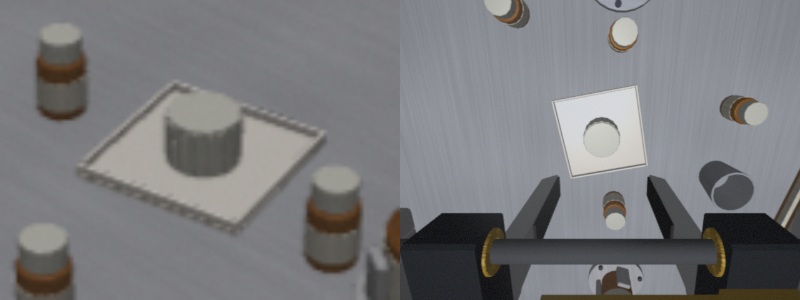

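The cap stands flat and centred in the tray, at about (203,133) in the left view. The fingers are clear and the bystanders haven't moved, so I'm handing in.

```bash
python3 -c "
from bench import bot
print(bot.sign_off())"
```

```text
the job is handed in; nothing more can be done
None
```

I unscrewed the jar's cap, lifted it off and set it open side down near the middle of the tray, then released it and handed in at about 24.5 s; the last pictures show it flat with no bystander visibly moved, but no verdict was returned.

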